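Clip a board stack into the sloping holder

ROBOT

A 6-joint arm with a two-finger parallel gripper is mounted at the origin on the work surface; the furniture and walls round the work are solid. World frame = base frame: x ahead of the robot, y to its left, z up, the work surface at z = 0. Lengths are in m, angles in rad, forces in N, time in s.
With the tool pointing down it reaches from about 0.25 to 0.775 m from the base axis. Payload 8.9 kg.
Tool frame: the origin (TCP) lies between the finger pads; the fingertips stand 8 mm ahead of it and the grasp point (between the pads) lies 11 mm behind it; z points along the fingers, y is the line along which they close (so a half turn about z gives the same grasp; the last joint's range is limited). The gripper opens to 85 mm and grips with 20 to 120 N. Pads are 22 mm wide; open, the fingers measure 114 mm over their backs; the gripper's body (76 mm by 85 mm) begins 54 mm behind the grasp point. The pads swing forward as they close: fully open they stand 13 mm farther back than shut.
Start: joints at [-1.293, 0.291, -0.153, 1.127, 0, 1.431], TCP at [0.213, -0.48, 0.239] pointing down, gripper open.
Joint ranges: [-2.52, 2.52], [-0.91, 1.74], [-1.3, 1.37], [-1.96, 2.02], [-1.52, 1.47], [-3.14, 3.14]. Speed limits (rad/s): [2.22, 2.22, 2.79, 3.14, 3.14, 3.14].

INTERFACE

Orientations are given as a rotation vector (axis times angle).
In Python, from workcell import monitor, eyes, job gives the robot as it stands.
- The arm moves only by the tool play_rows, never from a script. Its argument "steps" is a list of rows, each a list of 7 numbers: the shift along the tool's x, y, z in mm, then the turn, a rotation vector about the tool's x, y, z in degrees, then the finger opening in mm, from 0 to 85.4. A call has 1 to 5 rows; each row is the pose to reach, as a shift and turn from the pose commanded when the call began, along the tool's axes at that moment; what a row does not reach only later rows make up. A row lasts 1/12 s, in which the tool goes at most 41.7 mm and 7.16 degrees, less where a joint would pass 70% of its speed; a pose out of reach is approached as far as the arm can. A call with a gripper value outside its range is refused whole. The fingers move at their own pace and stop on an object; "newtons" is the grip in N (left out, the last holds). Time passes only in rows, so rows that repeat a pose let the fingers close. It gives the time, the measured TCP pose, the force, the opening and the grip force at its end, in the units of the state.
- monitor.get_state(): the state, without advancing time (a new reading comes with each control period).
- eyes.grab_frame(name): name is "scene" or "top" or "wrist"; returns a dict with "pixels" (420x560x3 uint8, red, green, blue), "mtx" (3x3 intrinsics, pixels), "pose" (4x4, takes a point from camera to world coordinates). Camera axes: x right, y down, z forward; pixel columns grow to the right and rows downward; lengths in m; the calibration is good to about 2 mm. A picture is of the moment at which its call begins. There is no depth.
- job.finish_job(): hands the job in; it is judged then, once.
The state is a dict: "time_s": time; "joints": joint angles; "dq": joint speeds; "joint_efforts": joint torques, N m; "tcp_pos": TCP position; "ee_rot": TCP orientation; "contact_force": force on the tool from outside, world axes, zero at the start; "moment": the same for the moment, N m; "opening": finger opening in m; "grasp_force": force on a finger pad.
Only numpy, scipy, OpenCV 4.12 (cv2) and the standard library are available. Lean on these libraries where they do the work, as an engineer would, in place of code of your own. Each camera call takes 0.05 s, during which the arm holds its last target. There are 200 camera calls.

TASK

Draw back the sprung curved arm of the sloping board holder until it stays open by itself. Set the stack of green circuit boards flat on the sloping bed with its long sides running up the slope, its lower short end right down against the bottom ledge and its left side at the two side stops, and let go of it. Then bring the arm back so that its spring presses the stack sideways fully home against the stops, and leave the power brick and the carton where they lie.

Things in the scene. Friction and masses are not known exactly. Their poses are not given: they have to be found in the camera images.
- boards: stack of bare green circuit boards, one solid block 64 (its x) x 104 (its y) x 14 mm, 0.15 to 0.3 kg, lying loose and flat on the bench; origin at the centre of its underside, z up through its thickness. Grip it across the 64 mm width.
- bed: sloping aluminium bed, 166 x 160 mm, of the fixed board holder, tilted 30 degrees, low side towards the robot. Origin on its surface where the bottom ledge meets the line of the side stops, 32 mm above the bench; x runs up the slope (surface from -15 to 151 mm), y left along the ledge (-137 to 23 mm), z square out. Seated stack: centre at x 52, y -32, z 0 mm, its y along the bed's x, either end down.
- clip_arm (a joint): angle in rad of the curved steel arm about a pivot square to the bed. 0: closed on an empty bed; 0.22: tip resting on a seated stack's right side; 1.15: open limit. It opens anticlockwise seen facing the bed, the tip going right. An over-centre spring (visible between two pins) pulls it shut below 0.75 and holds it open above; at the post it takes about 6 N to open, 4 N to close.
- clip_post (a point): centre of the top of the upright black finger post on the arm near its tip: a round post 12 mm in diameter, square to the bed, from 14 to 47 mm above the bed's surface (this point is at 47 mm); 66 mm from the pivot axis. The arm below it and its tip lie between 2 and 13 mm above the surface.
- clip_hinge (a point): point on the arm's pivot axis at the bed's surface, at x = 128, y = -50 mm in the bed's frame (a dark boss 15 mm high; a spring pin 23 mm high stands 35 mm to its left)
- clip_tip (a point): top centre of the arm's black round tip, 16 mm in diameter, which presses on the stack's right long side about 60 mm up the slope; 71 mm from the pivot axis
- power_brick: bystander: black power brick 99 (x) x 62 (y) x 31 mm, loose on the bench; origin at the centre of its underside
- carton: bystander: flat brown carton 85 (x) x 100 (y) x 30 mm, loose on the bench; origin at the centre of its underside
- ledge (a point): middle of the bottom ledge's top inner edge: a dark steel bar lying below bed x = 0, from bed y = -64 to +2 mm, 10 mm high and 10 mm wide; the stack's lower short end rests on its uphill face
- side_stops (a point): point 10 mm above the bed midway between the two dark steel side stops. They stand left of bed y = 0, at bed x = 2 to 26 and 79 to 103 mm, 10 mm high and 10 mm wide, with a 53 mm gap between them for a finger; the stack's left long side rests on their right faces
Mind the look-alikes: they are no part of the job. Several things have the shape of the boards; the one meant has the colours described above.

How it is judged:
On the way, in this order (a step that is already met when the one before it is completed fails the run):
1. the arm stands open by itself, with nothing touching it at the post (past 1.0 rad), before the stack is on the bed (value of joint clip_arm above 1 rad and contact force between the fingers and anything else below 0.1 N), for 0.2 s.
2. the stack lies flat on the bed, within 5 mm of the ledge and 12 mm of the side stops, released, with the arm still open (value of joint clip_arm above 0.9 rad and x of boards in the frame of bed between 0.048 and 0.057 m and y of boards in the frame of bed between -0.044 and -0.029 m and z of boards in the frame of bed between -0.003 and 0.003 m and contact force between the fingers and boards below 0.1 N), for 0.2 s.
At the end, for the whole second after the job is handed in: The stack lies flat on the sloping bed (within 3 mm and 0.06 rad), long sides up the slope (within 0.06 rad), lower end within 4 mm of the ledge, left side within 3 mm of the side stops, at rest, with the arm's tip resting on its right side (joint 0.17 to 0.27 rad) (value of joint clip_arm between 0.17 and 0.27 rad and x of boards in the frame of bed between 0.049 and 0.056 m and y of boards in the frame of bed between -0.035 and -0.029 m and z of boards in the frame of bed between -0.003 and 0.003 m and angle between the y axis of boards and the x axis of bed, either way round below 0.06 rad and angle between the z axis of boards and the z axis of bed, either way round below 0.06 rad and linear speed of boards below 0.02 m/s); the robot touches nothing.
It fails at once if the power brick is pushed more than 20 mm (distance of power_brick from where it was at the start of the episode above 0.02 m).
It fails at once if the carton is pushed more than 20 mm (distance of carton from where it was at the start of the episode above 0.02 m).
It also fails if it takes over 64 s, if anything falls off the work surface, if the arm or the gripper's body presses on something with over 40 N, if the wrist force passes 120 N, or if a joint passes its speed limit or range.

## Working session

There is one attempt and no reset: what is moved stays moved. The work goes in short steps, Python scripts to look and compute and a tool call to move; the robot and the scene stay as the last step left them, time stands still between calls to the robot, and variables do not carry over. Pictures are saved under pics/ and viewed, at most 10 in all, crops included, and the job is handed in when it is done.

Besides the shell and the picture viewer there is one more tool, called as name(argument=value, ...) on one line, values as JSON. play_rows: Moves the arm, as the interface text tells. Its arguments: {"type":"object","properties":{"steps":{"type":"array"},"newtons":{"type":"number"}},"required":["steps"]}

```bash
mkdir -p pics; ls
python3 - <<'E'
from workcell import monitor, eyes, job
import cv2, numpy as np
s=monitor.get_state(); print({k:np.round(v,3).tolist() for k,v in s.items()})
for n in ["scene","top"]:
    f=eyes.grab_frame(n); cv2.imwrite(f"pics/{n}0.png",f["pixels"][:,:,::-1]); np.savez(f"pics/{n}0.npz",**f); print(n,f["mtx"].round(1).tolist(),f["pose"].round(3).tolist())
E
```

```text
pics
{'time_s': 0.0, 'joints': [-1.293, 0.291, -0.154, 1.127, 0.0, 1.431], 'dq': [-0.001, 0.0, 0.001, -0.0, 0.001, 0.001], 'joint_efforts': [0.002, -53.715, 33.137, 0.016, -0.0, -0.0], 'tcp_pos': [0.212, -0.48, 0.239], 'ee_rot': [-3.072, -0.65, 0.0], 'contact_force': [0.09, -0.03, -0.462], 'moment': [-0.018, -0.002, 0.004], 'grasp_force': 0.0, 'opening': 0.086}
scene [[473.1, 0.0, 271.2], [0.0, 473.1, 211.0], [0.0, 0.0, 1.0]] [[0.488, -0.475, 0.732, -0.586], [-0.873, -0.245, 0.422, -0.613], [-0.021, -0.845, -0.534, 0.816], [0.0, 0.0, 0.0, 1.0]]
top [[452.0, 0.0, 281.3], [0.0, 452.0, 215.4], [0.0, 0.0, 1.0]] [[-0.031, -0.977, 0.213, 0.133], [-1.0, 0.029, -0.013, -0.018], [0.006, -0.213, -0.977, 1.422], [0.0, 0.0, 0.0, 1.0]]
```

View pics/scene0.png

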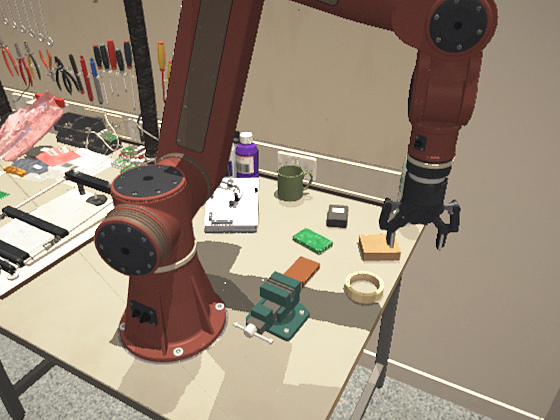

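View pics/top0.png

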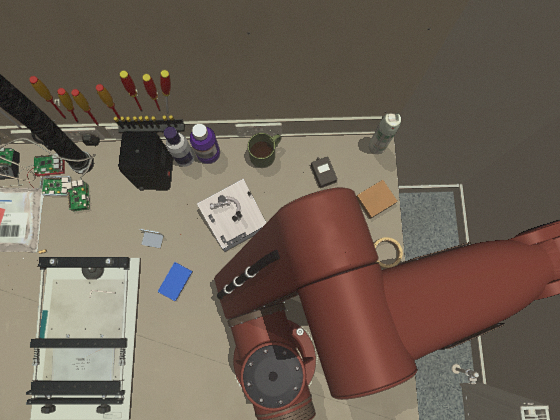

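The scene camera shows the green boards at about (313,240), with the orange look-alike at (302,270). The holder is at about (232,205) in scene and (230,213) in top. The arm hides the boards in the top view. The brick is at (322,171) and the carton at (378,198) in top.

Run:
```python
import cv2, numpy as np
t=cv2.imread("pics/top0.png");s=cv2.imread("pics/scene0.png")
a=cv2.resize(t[175:255,190:270],(400,400),interpolation=cv2.INTER_CUBIC)
b=cv2.resize(s[165:245,195:275],(400,400),interpolation=cv2.INTER_CUBIC)
c=cv2.resize(s[215:255,280:360],(800,400),interpolation=cv2.INTER_CUBIC)[:, :][:200] 
c=cv2.resize(s[222:258,286:342],(311,200),interpolation=cv2.INTER_CUBIC)
im=np.zeros((600,800,3),np.uint8); im[:400,:400]=a; im[:400,400:]=b; im[400:,:311]=c
cv2.imwrite("pics/crop0.png",im)
```

```text
(no output)
```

View pics/crop0.png

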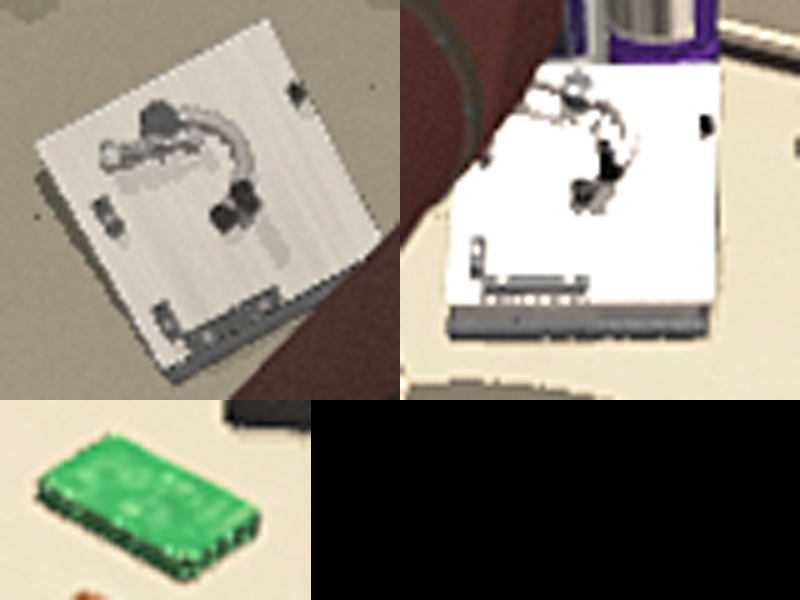

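The top crop shows the bed corners at crop (38,145), (268,20), (382,238) and (168,365). The boss is at (160,118), the post and tip at about (243,195) and (223,215), and the ledge runs (190,340)–(280,295). The green boards are clear in the scene crop. Next I fit the poses.

```bash
cat > h.py <<'E'
import cv2, numpy as np
from scipy.optimize import least_squares
from scipy.spatial.transform import Rotation as R
def proj(f,P):
    c=np.linalg.inv(f["pose"]); q=np.atleast_2d(P)@c[:3,:3].T+c[:3,3]; q=q@f["mtx"].T; return q[:,:2]/q[:,2:]
def ray(f,uv,z):
    d=f["pose"][:3,:3]@np.linalg.solve(f["mtx"],[*uv,1]); o=f["pose"][:3,3]; return o+d*(z-o[2])/d[2]
def bedR(yaw): return R.from_euler("z",yaw)*R.from_euler("y",-np.pi/6)
def bed(p,P): return bedR(p[2]).apply(np.atleast_2d(P))+[p[0],p[1],.032]
def flat(p,P): return R.from_euler("z",p[2]).apply(np.atleast_2d(P))+[p[0],p[1],0]
def fit(model,obs,p0):
    g=lambda p:np.concatenate([(proj(f,model(p,P))-np.array(uv)).ravel() for f,P,uv in obs])
    r=least_squares(g,p0,loss="soft_l1"); return r.x,r.fun.reshape(-1,2)
E
python3 - <<'E'
from h import *
T=dict(np.load("pics/top0.npz"));S=dict(np.load("pics/scene0.npz"))
tc=lambda l:[(x/5+190-.4,y/5+175-.4) for x,y in l]
sc=lambda l:[((x-400)/5+195-.4,y/5+165-.4) for x,y in l]
C=np.array([[151,23,0],[151,-137,0],[-15,-137,0],[-15,23,0],[128,-50,15]])/1e3
o=[(T,C,tc([(38,145),(268,20),(382,238),(168,365),(160,116)])),(S,C[[3,2,1]],sc([(448,303),(714,303),(720,62)]))]
p,e=fit(bed,o,[.5,.1,.5]); print("bed",p.round(4),e.round(1).tolist())
for k in (0,1):
  q,e=fit(bed,[o[k]],p); print(k,q.round(4),abs(e).max().round(2))
print("post/tip px for a=0..: ")
for a in (0,.1,.22):
  pass
# boards
bc=[((x)/5.554+286-.4,(y-400)/5.556+222-.4) for x,y in [(112,435),(40,485),(262,515),(190,553)]]
print("board corners",[ray(S,u,.014).round(3).tolist() for u in bc])
for n,u in dict(brick=(322,168),carton=(378,198)).items(): print(n,ray(T,u,.03).round(3))
# post and tip at top cam
for n,u,z in (("a",(243,195),.047),("b",(223,215),.047),("a",(243,195),.013),("b",(223,215),.013)):
  uv=np.array(tc([u])[0]); Rb=bedR(p[2]); o0=T["pose"][:3,3]; d=T["pose"][:3,:3]@np.linalg.solve(T["mtx"],[*uv,1])
  ob=Rb.inv().apply(o0-[p[0],p[1],.032]); db=Rb.inv().apply(d); P=ob+db*(z-ob[2])/db[2]
  print(n,z,P.round(3), "r",np.hypot(P[0]-.128,P[1]+.05).round(3))
E
```

```text
bed [0.3607 0.1374 0.4928] [[-1.2, -0.5], [-0.4, -1.0], [0.9, 1.0], [-1.0, 0.8], [0.2, 1.1], [0.6, -0.2], [0.6, -0.6], [0.3, 0.4]]
0 [0.3618 0.1354 0.5024] 1.58
1 [0.3593 0.1385 0.4887] 0.61
post/tip px for a=0..: 
board corners [[0.478, -0.117, 0.014], [0.419, -0.104, 0.014], [0.448, -0.217, 0.014], [0.401, -0.198, 0.014]]
brick [ 0.589 -0.172  0.03 ]
carton [ 0.484 -0.345  0.03 ]
a 0.047 [ 0.073 -0.071  0.047] r 0.059
b 0.047 [ 0.068 -0.055  0.047] r 0.06
a 0.013 [ 0.062 -0.072  0.013] r 0.069
b 0.013 [ 0.057 -0.055  0.013] r 0.071
```

```bash
cat >> h.py <<'E'
def down(yaw): # tool pointing down, tool y at world yaw
    y=np.array([np.cos(yaw),np.sin(yaw),0]); z=np.array([0,0,-1.]); return R.from_matrix(np.c_[np.cross(y,z),y,z])
def onbed(p,ang): # tool square to bed, tool y at angle ang in bed frame
    return bedR(p[2])*down(ang)
def calls(p0,r0,wps,n=None):
    """wps: list of (pos, Rot); one call per waypoint: print shift mm/turn deg"""
    for p,r in wps:
        s=np.round(r0.inv().apply(np.array(p)-p0)*1e3).astype(float); t=np.round(np.degrees((r0.inv()*r).as_rotvec()),1)
        print([*s,*t], "rows>=",int(np.ceil(max(np.linalg.norm(s)/41.7,np.linalg.norm(t)/7.16))))
        p0=p0+r0.apply(s/1e3); r0=r0*R.from_rotvec(t,degrees=True)
    return p0,r0
def here():
    from workcell import monitor
    s=monitor.get_state(); return np.array(s["tcp_pos"]),R.from_rotvec(s["ee_rot"]),s
E
python3 - <<'E'
from h import *
p,r,s=here()
y0=np.arctan2(*r.apply([0,1,0])[[1,0]]); print(y0)
N=7; e=np.array([.42,-.16,.30])
calls(p,r,[(p+(e-p)*k/N,down(y0+(2.87-y0)*k/N)) for k in range(1,N+1)])
E
```

```text
-1.1539560458900018
[np.float64(46.0), np.float64(-30.0), np.float64(-9.0), np.float64(-0.1), np.float64(-0.0), np.float64(-32.9)] rows>= 5
[np.float64(54.0), np.float64(-0.0), np.float64(-8.0), np.float64(0.0), np.float64(0.0), np.float64(-33.0)] rows>= 5
[np.float64(46.0), np.float64(29.0), np.float64(-9.0), np.float64(0.0), np.float64(0.0), np.float64(-32.9)] rows>= 5
[np.float64(22.0), np.float64(50.0), np.float64(-9.0), np.float64(0.0), np.float64(0.0), np.float64(-32.9)] rows>= 5
[np.float64(-8.0), np.float64(54.0), np.float64(-9.0), np.float64(-0.0), np.float64(0.0), np.float64(-33.0)] rows>= 5
[np.float64(-36.0), np.float64(41.0), np.float64(-8.0), np.float64(-0.0), np.float64(0.0), np.float64(-32.9)] rows>= 5
[np.float64(-52.0), np.float64(14.0), np.float64(-9.0), np.float64(-0.0), np.float64(0.0), np.float64(-33.0)] rows>= 5
```

play_rows(steps=[[46, -30, -9, 0, 0, -33, 85], [46, -30, -9, 0, 0, -33, 85], [46, -30, -9, 0, 0, -33, 85], [46, -30, -9, 0, 0, -33, 85], [46, -30, -9, 0, 0, -33, 85]])

```text
time_s: 0.52
tcp_pos: [0.2426, -0.4335, 0.2482]
ee_rot: [-2.756, -1.506, -0.0]
contact_force: [0.8, -0.1, -0.5]
opening: 0.0853
grasp_force: 0.0
```

play_rows(steps=[[54, 0, -8, 0, 0, -33, 85], [54, 0, -8, 0, 0, -33, 85], [54, 0, -8, 0, 0, -33, 85], [54, 0, -8, 0, 0, -33, 85], [54, 0, -8, 0, 0, -33, 85]])

```text
time_s: 0.93
tcp_pos: [0.2721, -0.3883, 0.2561]
ee_rot: [-2.215, -2.227, -0.0]
contact_force: [0.6, 0.1, -0.4]
opening: 0.085
grasp_force: 0.0
```

play_rows(steps=[[46, 29, -9, 0, 0, -33, 85], [46, 29, -9, 0, 0, -33, 85], [46, 29, -9, 0, 0, -33, 85], [46, 29, -9, 0, 0, -33, 85], [46, 29, -9, 0, 0, -33, 85]])

```text
time_s: 1.35
tcp_pos: [0.3012, -0.3424, 0.2652]
ee_rot: [-1.491, -2.765, -0.0]
contact_force: [0.1, -0.5, 0.1]
opening: 0.0847
grasp_force: 0.0
```

play_rows(steps=[[22, 50, -9, 0, 0, -33, 85], [22, 50, -9, 0, 0, -33, 85], [22, 50, -9, 0, 0, -33, 85], [22, 50, -9, 0, 0, -33, 85], [22, 50, -9, 0, 0, -33, 85]])

```text
time_s: 1.77
tcp_pos: [0.3312, -0.2968, 0.2742]
ee_rot: [-0.645, -3.074, -0.0]
contact_force: [-0.3, -0.2, 0.3]
opening: 0.085
grasp_force: 0.0
```

play_rows(steps=[[-8, 54, -9, 0, 0, -33, 85], [-8, 54, -9, 0, 0, -33, 85], [-8, 54, -9, 0, 0, -33, 85], [-8, 54, -9, 0, 0, -33, 85], [-8, 54, -9, 0, 0, -33, 85]])

```text
time_s: 2.18
tcp_pos: [0.3605, -0.2507, 0.2831]
ee_rot: [0.255, -3.131, -0.001]
contact_force: [0.2, 0.8, 0.3]
opening: 0.085
grasp_force: 0.0
```

play_rows(steps=[[-36, 41, -8, 0, 0, -33, 85], [-36, 41, -8, 0, 0, -33, 85], [-36, 41, -8, 0, 0, -33, 85], [-36, 41, -8, 0, 0, -33, 85], [-36, 41, -8, 0, 0, -33, 85]])

```text
time_s: 2.6
tcp_pos: [0.3898, -0.2047, 0.2911]
ee_rot: [1.134, -2.93, -0.001]
contact_force: [-0.9, 0.4, 0.1]
opening: 0.0849
grasp_force: 0.0
```

play_rows(steps=[[-52, 14, -9, 0, 0, -33, 85], [-52, 14, -9, 0, 0, -33, 85], [-52, 14, -9, 0, 0, -33, 85], [-52, 14, -9, 0, 0, -33, 85], [-52, 14, -9, 0, 0, -33, 85]])

```text
time_s: 3.02
tcp_pos: [0.4191, -0.1595, 0.3]
ee_rot: [1.919, -2.487, -0.001]
contact_force: [0.2, -1.1, -0.1]
opening: 0.0849
grasp_force: 0.0
```

Run:
```python
from h import *
from workcell import eyes
for n in ["wrist","top"]:
    f=eyes.grab_frame(n); cv2.imwrite(f"pics/{n}1.png",f["pixels"][:,:,::-1]); np.savez(f"pics/{n}1.npz",**f)
f=dict(np.load("pics/wrist1.npz")); print(f["mtx"].round(1).tolist(),f["pose"].round(3).tolist())
p,r,s=here(); print(np.round(s["joints"],2))
bp=[.3607,.1374,.4928]
# next: above bed, tool square to it
t=bed(bp,[.07,-.07,.17])[0]; print(t)
r1=onbed(bp,np.radians(-40)+np.pi)
sl=lambda k:r*R.from_rotvec((r.inv()*r1).as_rotvec()*k)
calls(p,r,[(p+(t-p)*k,sl(k)) for k in (.5,1)])
```

```text
[[354.9, 0.0, 271.4], [0.0, 354.9, 210.2], [0.0, 0.0, 1.0]] [[-0.968, 0.241, 0.076, 0.4], [0.253, 0.922, 0.293, -0.234], [0.001, 0.303, -0.953, 0.434], [0.0, 0.0, 0.0, 1.0]]
[-0.53  0.12 -0.22  1.24 -0.   -1.84]
[0.37233912 0.06419598 0.21422432]
[np.float64(-102.0), np.float64(52.0), np.float64(43.0), np.float64(11.2), np.float64(-10.0), np.float64(-1.6)] rows>= 3
[np.float64(-96.0), np.float64(57.0), np.float64(50.0), np.float64(11.3), np.float64(-9.9), np.float64(-1.6)] rows>= 3
```

View pics/wrist1.png

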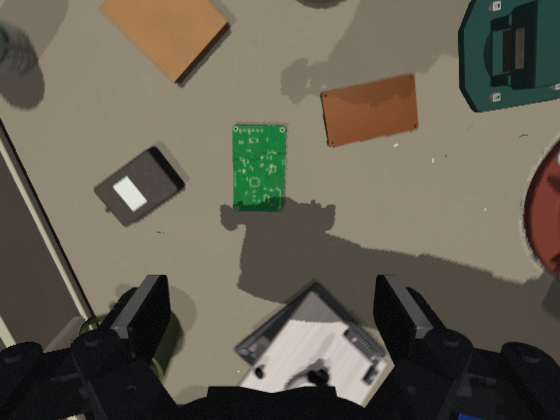

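The wrist view shows the green boards with corners near (233,124), (287,124), (286,212) and (234,212). The holder is at the bottom, and brick, carton and orange look-alike are clear of the boards. I move to above the holder.

play_rows(steps=[[-102, 52, 43, 11.2, -10, -1.6, 85], [-102, 52, 43, 11.2, -10, -1.6, 85], [-102, 52, 43, 11.2, -10, -1.6, 85], [-102, 52, 43, 11.2, -10, -1.6, 85], [-102, 52, 43, 11.2, -10, -1.6, 85]])

```text
time_s: 3.53
tcp_pos: [0.394, -0.0466, 0.2567]
ee_rot: [-1.783, 2.266, -0.069]
contact_force: [0.1, -0.5, 0.7]
opening: 0.0852
grasp_force: 0.0
```

play_rows(steps=[[-96, 57, 50, 11.3, -9.9, -1.6, 30], [-96, 57, 50, 11.3, -9.9, -1.6, 30], [-96, 57, 50, 11.3, -9.9, -1.6, 30], [-96, 57, 50, 11.3, -9.9, -1.6, 30], [-96, 57, 50, 11.3, -9.9, -1.6, 30]])

```text
time_s: 3.95
tcp_pos: [0.3729, 0.0654, 0.2141]
ee_rot: [-1.656, 2.036, -0.134]
contact_force: [0.7, -0.0, 1.0]
opening: 0.0305
grasp_force: 0.0
```

Run:
```python
from h import *
from workcell import eyes
f=eyes.grab_frame("wrist"); cv2.imwrite("pics/wrist2.png",f["pixels"][:,:,::-1]); np.savez("pics/wrist2.npz",**f)
p,r,s=here(); print(p,np.round(s["joints"],2),s["opening"])
W=dict(np.load("pics/wrist1.npz"))
C=np.array([[-32,-52,14],[32,-52,14],[32,52,14],[-32,52,14]])/1e3
q,e=fit(flat,[(W,C,[(287,124),(233,124),(234,212),(286,212)])],[.44,-.16,-.28]); print("boards",q.round(4),abs(e).max())
q,e=fit(flat,[(W,C,[(234,212),(286,212),(287,124),(233,124)])],[.44,-.16,-.28]); print("boards",q.round(4),abs(e).max())
```

```text
[0.37445619 0.06405472 0.21522376] [-0.36 -0.33 -0.96  0.57  0.38 -1.65] 0.03020675755939416
boards [ 0.4335 -0.1579 -0.2637] 1.4093801133432464
boards [ 0.4335 -0.1579 -3.4053] 1.4093806381481784
```

View pics/wrist2.png

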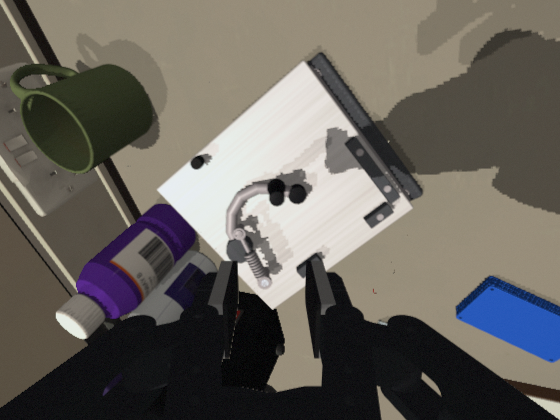

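The wrist view shows the bed corners at (308,62), (158,188), (412,207) and (272,308). The two black blobs, post and tip, are at about (276,191) and (298,194). The boss is near (237,250) and the pin near (264,283). I refit the bed with these.

Run:
```python
from h import *
W=dict(np.load("pics/wrist2.npz"));T=dict(np.load("pics/top0.npz"));S=dict(np.load("pics/scene0.npz"))
C=np.array([[-15,-137,0],[151,-137,0],[-15,23,0],[151,23,0]])/1e3
uv=[(308,62),(158,188),(412,207),(272,308)]
p,e=fit(bed,[(W,C,uv)],[.3607,.1374,.4928]); print("wrist only",p.round(4),e.round(1).tolist())
tc=lambda l:[(x/5+190-.4,y/5+175-.4) for x,y in l]
sc=lambda l:[((x-400)/5+195-.4,y/5+165-.4) for x,y in l]
D=np.array([[151,23,0],[151,-137,0],[-15,-137,0],[-15,23,0],[128,-50,15]])/1e3
p,e=fit(bed,[(W,C,uv),(T,D,tc([(38,145),(268,20),(382,238),(168,365),(160,116)])),(S,D[[3,2,1]],sc([(448,303),(714,303),(720,62)]))],p); print("all",p.round(4),e.round(1).tolist())
for n,P in dict(boss=[128,-50,15],pin=[128,-15,23],ledge=[0,-31,10],stopA=[14,0,10],stopB=[91,0,10],tip=[57.3,-56.7,13]).items(): print(n,proj(W,bed(p,np.array(P)/1e3))[0].round(1))
for b in (.2,.25,.3,.365,.42): print(b,proj(W,bed(p,np.array([128-66*np.cos(b),-50-66*np.sin(b),47])/1e3))[0].round(1),proj(W,bed(p,np.array([128-66*np.cos(b),-50-66*np.sin(b),14])/1e3))[0].round(1))
im=cv2.imread("pics/wrist2.png")[130:320,180:430]; cv2.imwrite("pics/w2c.png",cv2.resize(im,(788,600),interpolation=cv2.INTER_CUBIC))
```

```text
wrist only [0.3569 0.1404 0.4727] [[-0.3, -3.1], [-1.9, 0.3], [3.8, 2.7], [-0.6, 2.9]]
all [0.358  0.1391 0.4788] [[-2.8, -3.9], [-3.2, 0.2], [2.5, 1.4], [-1.3, 2.4], [-1.3, 0.0], [-0.1, 0.1], [0.7, 2.5], [-1.6, 1.6], [0.1, 2.0], [-0.4, 0.1], [-0.5, 0.1], [-0.0, 1.0]]
boss [238.4 250.5]
pin [263.6 282.4]
ledge [369.3 175.3]
stopA [376.2 212.5]
stopB [305.8 263.6]
tip [296.8 195.2]
0.2 [288.5 205.8] [286.6 194.2]
0.25 [285.1 203.2] [283.5 191.8]
0.3 [281.5 200.8] [280.3 189.7]
0.365 [276.6 197.9] [275.9 187. ]
0.42 [272.3 195.7] [272.1 185. ]
```

View pics/w2c.png

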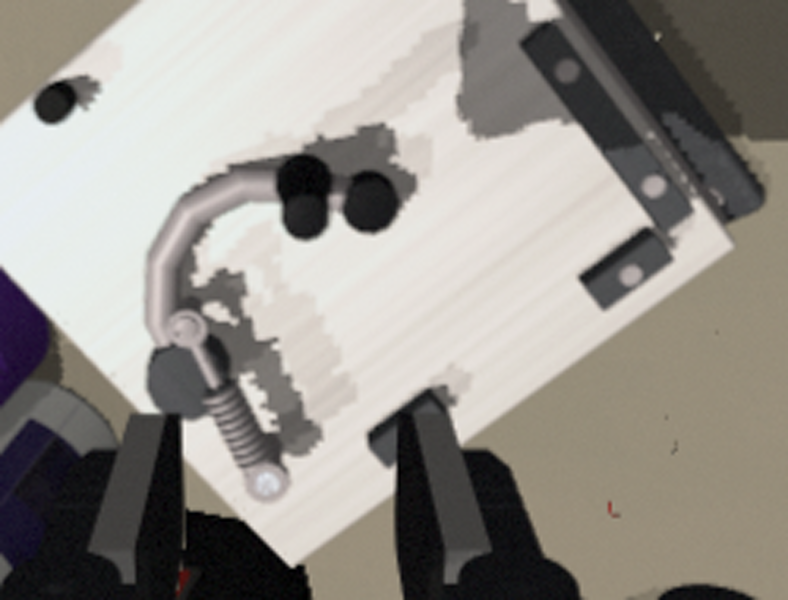

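Post top is seen at (277,197.5), which matches the model post at b=0.365 (arm closed). The ledge and stops match the fit to about 1 px. Next I plan the straddle and the opening arc.

```bash
cat >> h.py <<'E'
BP=[.358,.1391,.4788]
def post(a,h):
    b=.365+a; return bed(BP,[.128-.066*np.cos(b),-.05-.066*np.sin(b),h])[0], onbed(BP,b-np.pi/2+np.pi)
def rows(p0,r0,wps,op,n=5):
    for i in range(0,len(wps),n):
        out=[]
        for p,r in wps[i:i+n]:
            s=np.round(r0.inv().apply(p-p0)*1e3); t=np.round(np.degrees((r0.inv()*r).as_rotvec()),1)
            out.append([float(v) for v in (*s,*t,op)])
        print(out); s=np.array(out[-1]); p0=p0+r0.apply(s[:3]/1e3); r0=r0*R.from_rotvec(s[3:6],degrees=True)
    return p0,r0
E
python3 - <<'E'
from h import *
p,r,s=here()
p,r=calls(p,r,[post(0,.075),post(0,.028)])
p,r=rows(p,r,[post(a,.028) for a in np.linspace(0,1.14,16)[1:]],26)
rows(p,r,[post(1.14,.12)],26)
E
```

```text
[np.float64(5.0), np.float64(6.0), np.float64(94.0), np.float64(0.1), np.float64(0.2), np.float64(29.8)] rows>= 5
[np.float64(0.0), np.float64(0.0), np.float64(47.0), np.float64(0.0), np.float64(-0.0), np.float64(-0.0)] rows>= 2
[[-0.0, -5.0, -0.0, 0.0, -0.0, -4.4, 26.0], [-1.0, -10.0, -0.0, 0.0, -0.0, -8.7, 26.0], [-2.0, -15.0, -0.0, 0.0, -0.0, -13.1, 26.0], [-3.0, -19.0, -0.0, 0.0, -0.0, -17.4, 26.0], [-5.0, -24.0, -0.0, 0.0, -0.0, -21.8, 26.0]]
[[0.0, -5.0, -0.0, 0.0, -0.0, -4.3, 26.0], [-0.0, -10.0, -0.0, 0.0, -0.0, -8.7, 26.0], [-1.0, -15.0, -0.0, 0.0, -0.0, -13.1, 26.0], [-3.0, -20.0, -0.0, 0.0, -0.0, -17.4, 26.0], [-4.0, -24.0, -0.0, 0.0, 0.0, -21.8, 26.0]]
[[-0.0, -6.0, -0.0, 0.0, 0.0, -4.3, 26.0], [-1.0, -10.0, -0.0, 0.0, 0.0, -8.7, 26.0], [-2.0, -15.0, -0.0, 0.0, 0.0, -13.0, 26.0], [-3.0, -20.0, -0.0, 0.0, 0.0, -17.4, 26.0], [-5.0, -25.0, -0.0, 0.0, 0.0, -21.7, 26.0]]
[[0.0, 0.0, -92.0, 0.0, 0.0, -0.0, 26.0]]
```

play_rows(steps=[[5, 6, 94, 0, 0, 29.8, 28], [5, 6, 94, 0, 0, 29.8, 28], [5, 6, 94, 0, 0, 29.8, 28], [5, 6, 94, 0, 0, 29.8, 28], [5, 6, 94, 0, 0, 29.8, 28]])

```text
time_s: 4.42
tcp_pos: [0.4107, 0.0819, 0.1285]
ee_rot: [-1.063, 2.394, 0.049]
contact_force: [1.1, -0.1, 0.4]
opening: 0.0278
grasp_force: 0.0
```

Run:
```python
from h import *
from workcell import eyes
f=eyes.grab_frame("wrist"); np.savez("pics/wrist3.npz",**f)
p,r,s=here(); q,rq=post(0,.075); print((rq.inv().apply(p-q)*1e3).round(1),np.degrees((rq.inv()*r).as_rotvec()).round(2),s["contact_force"],np.round(s["joints"],2))
im=f["pixels"][:,:,::-1].copy(); cv2.imwrite("pics/wrist3.png",im[140:420,120:440])
for n,P in (("post",post(0,.047)[0]),("pad mid",post(0,.039)[0])): print(n,proj(f,P)[0]-[120,140])
```

```text
[ 0.5 -1.5  1.1] [-0.2  -0.09  0.24] [ 0.71243276  0.31082018 -0.357474  ] [-0.24 -0.09 -1.09  0.16  0.34 -1.01]
post [153.11270409 122.35068013]
pad mid [152.9627292  115.50829091]
```

View pics/wrist3.png

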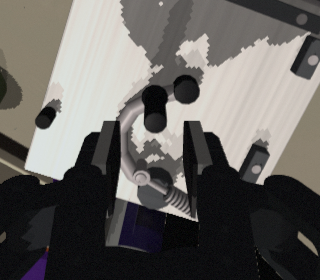

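The post top is at crop (155,121) against a predicted (153,122), and it sits between the fingers. I descend and open the arm.

play_rows(steps=[[0, 0, 16, 0, 0, 0, 28], [0, 0, 32, 0, 0, 0, 28], [0, 0, 47, 0, 0, 0, 28], [0, 0, 47, 0, 0, 0, 28]])

```text
time_s: 4.8
tcp_pos: [0.4316, 0.0934, 0.0878]
ee_rot: [-1.075, 2.387, 0.044]
contact_force: [-1.4, 0.2, -0.1]
opening: 0.0278
grasp_force: 0.0
```

play_rows(steps=[[0, -5, 0, 0, 0, -4.4, 28], [-1, -10, 0, 0, 0, -8.7, 28], [-2, -15, 0, 0, 0, -13.1, 28], [-3, -19, 0, 0, 0, -17.4, 28], [-5, -24, 0, 0, 0, -21.8, 28]])

```text
time_s: 5.22
tcp_pos: [0.4485, 0.0811, 0.095]
ee_rot: [-1.512, 2.141, -0.086]
contact_force: [-3.2, 3.2, -4.5]
opening: 0.028
grasp_force: 2.6
```

play_rows(steps=[[0, -5, 0, 0, 0, -4.3, 28], [0, -10, 0, 0, 0, -8.7, 28], [-1, -15, 0, 0, 0, -13.1, 28], [-3, -20, 0, 0, 0, -17.4, 28], [-4, -24, 0, 0, 0, -21.8, 28]])

```text
time_s: 5.63
tcp_pos: [0.4715, 0.0747, 0.1053]
ee_rot: [-1.9, 1.826, -0.221]
contact_force: [-0.8, 1.1, -1.1]
opening: 0.0284
grasp_force: 0.9
```

play_rows(steps=[[0, -6, 0, 0, 0, -4.3, 28], [-1, -10, 0, 0, 0, -8.7, 28], [-2, -15, 0, 0, 0, -13, 28], [-3, -20, 0, 0, 0, -17.4, 28], [-5, -25, 0, 0, 0, -21.7, 28]])

```text
time_s: 6.05
tcp_pos: [0.4943, 0.0788, 0.1184]
ee_rot: [-2.232, 1.45, -0.349]
contact_force: [0.4, 0.4, 0.5]
opening: 0.0281
grasp_force: 0.0
```

play_rows(steps=[[0, 0, 0, 0, 0, 0, 28], [0, 0, 0, 0, 0, 0, 28], [0, 0, 0, 0, 0, 0, 28]])

```text
time_s: 6.3
tcp_pos: [0.4932, 0.0794, 0.1172]
ee_rot: [-2.226, 1.458, -0.345]
contact_force: [-0.3, 0.8, -0.4]
opening: 0.0282
grasp_force: 0.0
```

play_rows(steps=[[0, 0, -32, 0, 0, 0, 28], [0, 0, -64, 0, 0, 0, 28], [0, 0, -96, 0, 0, 0, 28], [0, 0, -100, 0, 0, 0, 28]])

```text
time_s: 6.63
tcp_pos: [0.4487, 0.0555, 0.2071]
ee_rot: [-2.225, 1.456, -0.349]
contact_force: [2.0, -0.2, 0.7]
opening: 0.0283
grasp_force: 0.0
```

Run:
```python
from h import *
from workcell import eyes
f=eyes.grab_frame("wrist"); np.savez("pics/wrist4.npz",**f); cv2.imwrite("pics/wrist4.png",f["pixels"][100:400,100:500,::-1])
p,r,s=here(); print(p,s["contact_force"],np.round(s["joints"],2))
print("post open px(crop)",[ (a,(proj(f,post(a,.047)[0])[0]-[100,100]).round(0)) for a in (0,1.0,1.15)])
q=np.array([.4335,-.1579,.16]); r1=down(2.878)
rv=(r.inv()*r1).as_rotvec(); print(np.degrees(np.linalg.norm(rv)))
sl=lambda k:r*R.from_rotvec(rv*k)
calls(p,r,[(p+(q-p)*.5+[-.02,0,.05],sl(.5)),(q,r1),(q-[0,0,.08],r1),(q-[0,0,.152],r1)])
```

```text
[0.44935306 0.0553892  0.20623035] [ 0.39994812 -0.38403987  1.22470588] [-0.3  -0.14 -0.87  0.45  0.36 -2.21]
post open px(crop) [(0, array([260., 175.])), (1.0, array([186., 123.])), (1.15, array([171., 122.]))]
48.721445946122145
[np.float64(85.0), np.float64(45.0), np.float64(-61.0), np.float64(-14.1), np.float64(6.1), np.float64(18.9)] rows>= 4
[np.float64(111.0), np.float64(13.0), np.float64(65.0), np.float64(-14.2), np.float64(6.1), np.float64(18.8)] rows>= 4
[np.float64(0.0), np.float64(-0.0), np.float64(80.0), np.float64(0.0), np.float64(0.0), np.float64(0.1)] rows>= 2
[np.float64(0.0), np.float64(-0.0), np.float64(72.0), np.float64(0.0), np.float64(0.0), np.float64(-0.0)] rows>= 2
```

View pics/wrist4.png

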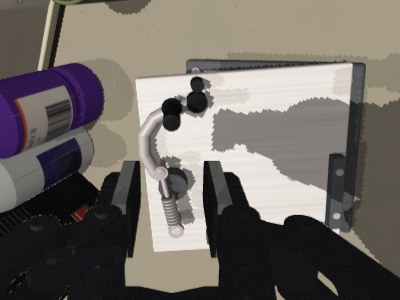

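The post is at crop (171,121), matching joint 1.15, so the arm is open. I move to above the boards.

play_rows(steps=[[85, 45, -61, -14.1, 6.1, 18.9, 85], [85, 45, -61, -14.1, 6.1, 18.9, 85], [85, 45, -61, -14.1, 6.1, 18.9, 85], [85, 45, -61, -14.1, 6.1, 18.9, 85], [85, 45, -61, -14.1, 6.1, 18.9, 85]])

```text
time_s: 7.1
tcp_pos: [0.4219, -0.0518, 0.2303]
ee_rot: [-2.12, 1.986, -0.185]
contact_force: [0.3, 0.4, -0.2]
opening: 0.0848
grasp_force: 0.0
```

play_rows(steps=[[111, 13, 65, -14.2, 6.1, 18.8, 85], [111, 13, 65, -14.2, 6.1, 18.8, 85], [111, 13, 65, -14.2, 6.1, 18.8, 85], [111, 13, 65, -14.2, 6.1, 18.8, 85], [111, 13, 65, -14.2, 6.1, 18.8, 85]])

```text
time_s: 7.52
tcp_pos: [0.4326, -0.1563, 0.1537]
ee_rot: [1.909, -2.488, -0.015]
contact_force: [-0.6, 0.4, -0.1]
opening: 0.0853
grasp_force: 0.0
```

Run:
```python
from h import *
from workcell import eyes
p,r,s=here(); print(p,np.round(s["joints"],2),np.arctan2(*r.apply([0,1,0])[[1,0]]))
f=eyes.grab_frame("wrist"); cv2.imwrite("pics/wrist5.png",f["pixels"][:,:,::-1]); np.savez("pics/wrist5.npz",**f)
h=cv2.cvtColor(f["pixels"],cv2.COLOR_RGB2HSV); m=cv2.inRange(h,(45,90,30),(85,255,255))
m=cv2.morphologyEx(m,cv2.MORPH_CLOSE,np.ones((7,7)))
c=max(cv2.findContours(m,0,1)[0],key=cv2.contourArea); print(cv2.contourArea(c),cv2.boundingRect(c))
k=cv2.approxPolyDP(cv2.convexHull(c),8,True)[:,0]; print(k.tolist())
C=np.array([[-32,-52,14],[32,-52,14],[32,52,14],[-32,52,14]])/1e3
print(proj(f,flat([.4335,-.1579,-.2637],C)).round(0).tolist())
```

```text
[ 0.43257189 -0.15633656  0.15369072] [-0.51  0.25 -0.45  0.88 -0.   -1.81] 2.8797444184066854
9584.0 (226, 129, 82, 128)
[[304, 132], [300, 255], [229, 255], [226, 133]]
[[310.0, 130.0], [226.0, 130.0], [230.0, 256.0], [306.0, 256.0]]
```

View pics/wrist5.png

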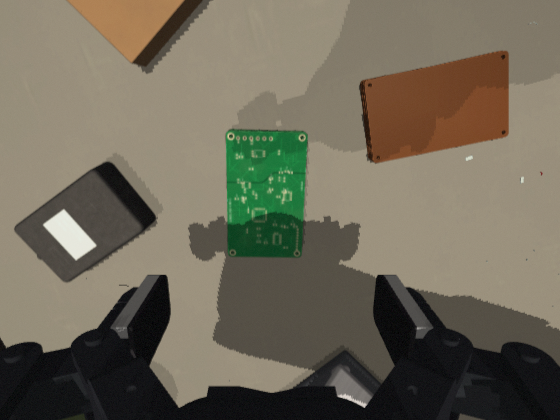

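The boards' corners are at (226,129), (307,129), (303,257) and (229,257), within about 1.5 px of the fit. I descend with a 1–2 mm correction.

play_rows(steps=[[1, -2, 40, 0, 0, 0, 85], [1, -2, 80, 0, 0, 0, 85], [1, -2, 110, 0, 0, 0, 85], [1, -2, 130, 0, 0, 0, 85], [1, -2, 138, 0, 0, 0, 85]])

```text
time_s: 7.98
tcp_pos: [0.4318, -0.1553, 0.0174]
ee_rot: [1.917, -2.486, -0.011]
contact_force: [-0.0, 0.1, 0.3]
opening: 0.0854
grasp_force: 0.0
```

play_rows(steps=[[0, 0, 2, 0, 0, 0, 85], [0, 0, 4, 0, 0, 0, 85], [0, 0, 4, 0, 0, 0, 85], [0, 0, 4, 0, 0, 0, 85]])

```text
time_s: 8.32
tcp_pos: [0.4349, -0.1579, 0.0164]
ee_rot: [1.914, -2.489, -0.003]
contact_force: [-0.2, -0.3, 0.2]
opening: 0.085
grasp_force: 0.0
```

play_rows(steps=[[0, 0, 4, 0, 0, 0, 85], [0, 0, 8, 0, 0, 0, 85], [0, 0, 12, 0, 0, 0, 85], [0, 0, 12, 0, 0, 0, 85], [0, 0, 12, 0, 0, 0, 85]])

```text
time_s: 8.73
tcp_pos: [0.4336, -0.1575, 0.0027]
ee_rot: [1.912, -2.489, -0.008]
contact_force: [-0.5, 0.1, 0.4]
opening: 0.085
grasp_force: 0.0
```

play_rows(steps=[[0, 0, 0, 0, 0, 0, 75], [0, 0, 0, 0, 0, 0, 68], [0, 0, 0, 0, 0, 0, 62], [0, 0, 0, 0, 0, 0, 58], [0, 0, 0, 0, 0, 0, 58]], newtons=35)

```text
time_s: 9.15
tcp_pos: [0.4342, -0.1578, 0.0035]
ee_rot: [1.912, -2.489, -0.005]
contact_force: [-2.0, 1.2, 6.9]
opening: 0.0622
grasp_force: 37.1
```

play_rows(steps=[[0, 0, 0, 0, 0, 0, 58], [0, 0, 0, 0, 0, 0, 58], [0, 0, 0, 0, 0, 0, 58]])

```text
time_s: 9.4
tcp_pos: [0.4342, -0.1578, 0.0035]
ee_rot: [1.912, -2.489, -0.005]
contact_force: [0.0, 0.2, 5.6]
opening: 0.0624
grasp_force: 37.0
```

play_rows(steps=[[0, 0, -30, 0, 0, 0, 58], [0, 0, -70, 0, 0, 0, 58], [0, 0, -110, 0, 0, 0, 58], [0, 0, -150, 0, 0, 0, 58], [0, 0, -150, 0, 0, 0, 58]])

```text
time_s: 9.82
tcp_pos: [0.4379, -0.1596, 0.1597]
ee_rot: [-1.914, 2.49, -0.008]
contact_force: [1.5, -0.9, -0.7]
opening: 0.0622
grasp_force: 41.9
```

Run:
```python
from h import *
from workcell import eyes
p,r,s=here(); print(p,np.round(s["joints"],2),s["opening"],s["grasp_force"],s["contact_force"])
f=eyes.grab_frame("wrist"); cv2.imwrite("pics/wrist6.png",f["pixels"][:,:,::-1]); np.savez("pics/wrist6.npz",**f)
h=cv2.cvtColor(f["pixels"],cv2.COLOR_RGB2HSV); m=cv2.inRange(h,(45,90,30),(85,255,255))
m=cv2.morphologyEx(m,cv2.MORPH_CLOSE,np.ones((5,5)))
c=max(cv2.findContours(m,0,1)[0],key=cv2.contourArea); print(cv2.contourArea(c),cv2.boundingRect(c),cv2.approxPolyDP(cv2.convexHull(c),5,True)[:,0].tolist())
for z in (.0,-.011): # board top face edges in tool frame if centred, top z offset
    C=np.array([[52,-32,0],[52,32,0],[-52,32,0],[-52,-32,0]])/1e3+[0,0,z]
    print(z,proj(f,p+r.apply(C)).round(0).tolist())
r1=onbed(BP,np.pi/2); q=lambda x,y,h:bed(BP,np.array([x,y,h])/1e3)[0]
rv=(r.inv()*r1).as_rotvec(); print(np.degrees(np.linalg.norm(rv)))
sl=lambda k:r*R.from_rotvec(rv*k); t=q(60,-36,85)
calls(p,r,[(p+(t-p)*.35+[0,0,.04],sl(.5)),(p+(t-p)*.7+[0,0,.02],sl(.9)),(t,r1),(q(60,-36,40),r1)])
```

```text
[ 0.43791228 -0.15959696  0.15970064] [-0.51  0.24 -0.44  0.88 -0.   -1.82] 0.06223592262522071 41.91232681274414 [ 1.53863144 -0.94367496 -0.68173568]
34949.0 (187, 164, 173, 234) [[198, 166], [344, 167], [359, 177], [339, 397], [200, 397], [187, 188]]
0.0 [[188.0, 166.0], [356.0, 166.0], [340.0, 385.0], [204.0, 385.0]]
-0.011 [[181.0, 172.0], [363.0, 172.0], [344.0, 405.0], [199.0, 405.0]]
55.844146010964366
[np.float64(-87.0), np.float64(43.0), np.float64(-32.0), np.float64(6.1), np.float64(-14.1), np.float64(23.3)] rows>= 4
[np.float64(-53.0), np.float64(76.0), np.float64(39.0), np.float64(4.9), np.float64(-11.3), np.float64(18.7)] rows>= 4
[np.float64(-15.0), np.float64(78.0), np.float64(36.0), np.float64(1.2), np.float64(-2.8), np.float64(4.6)] rows>= 3
[np.float64(0.0), np.float64(0.0), np.float64(45.0), np.float64(-0.0), np.float64(-0.0), np.float64(0.0)] rows>= 2
```

play_rows(steps=[[-87, 43, -32, 6.1, -14.1, 23.3, 58], [-87, 43, -32, 6.1, -14.1, 23.3, 58], [-87, 43, -32, 6.1, -14.1, 23.3, 58], [-87, 43, -32, 6.1, -14.1, 23.3, 58], [-87, 43, -32, 6.1, -14.1, 23.3, 58]])

```text
time_s: 10.28
tcp_pos: [0.4135, -0.0616, 0.1841]
ee_rot: [-1.25, 2.6, 0.103]
contact_force: [-0.8, -0.4, -1.6]
opening: 0.0621
grasp_force: 41.8
```

play_rows(steps=[[-53, 76, 39, 4.9, -11.3, 18.7, 58], [-53, 76, 39, 4.9, -11.3, 18.7, 58], [-53, 76, 39, 4.9, -11.3, 18.7, 58], [-53, 76, 39, 4.9, -11.3, 18.7, 58], [-53, 76, 39, 4.9, -11.3, 18.7, 58]])

```text
time_s: 10.7
tcp_pos: [0.3936, 0.0325, 0.1559]
ee_rot: [-0.748, 2.581, 0.162]
contact_force: [0.9, -0.0, -1.6]
opening: 0.0623
grasp_force: 41.9
```

play_rows(steps=[[-15, 78, 36, 1.2, -2.8, 4.6, 58], [-15, 78, 36, 1.2, -2.8, 4.6, 58], [-15, 78, 36, 1.2, -2.8, 4.6, 58], [-15, 78, 36, 1.2, -2.8, 4.6, 58], [-15, 78, 36, 1.2, -2.8, 4.6, 58]])

```text
time_s: 11.12
tcp_pos: [0.3805, 0.1133, 0.1312]
ee_rot: [-0.628, 2.561, 0.173]
contact_force: [-0.8, -0.6, -1.8]
opening: 0.062
grasp_force: 41.9
```

Run:
```python
from h import *
from workcell import eyes
f=eyes.grab_frame("top"); cv2.imwrite("pics/top6.png",f["pixels"][:,:,::-1]); np.savez("pics/top6.npz",**f)
p,r,s=here(); print(np.round(s["joints"],2),s["opening"],s["grasp_force"],s["contact_force"])
Rb=bedR(BP[2]); print((Rb.inv().apply(p-[BP[0],BP[1],.032])*1e3).round(1), np.degrees((onbed(BP,np.pi/2).inv()*r).as_rotvec()).round(2))
r1=onbed(BP,np.pi/2); q=lambda x,y,h:bed(BP,np.array([x,y,h])/1e3)[0]
calls(p,r,[(q(60,-36,35),r1),(q(60,-36,12),r1),])
```

```text
[-0.14 -0.16 -1.14  0.16  0.3  -0.55] 0.061970044181093406 41.86307966709137 [-0.71998955 -0.48596921 -0.67541262]
[ 57.  -34.1  82.1] [-0.31  0.38  0.04]
[np.float64(-3.0), np.float64(-2.0), np.float64(47.0), np.float64(0.3), np.float64(-0.4), np.float64(-0.0)] rows>= 2
[np.float64(-0.0), np.float64(-0.0), np.float64(23.0), np.float64(0.0), np.float64(0.0), np.float64(-0.0)] rows>= 1
```

play_rows(steps=[[-3, -2, 20, 0.3, -0.4, 0, 58], [-3, -2, 40, 0.3, -0.4, 0, 58], [-3, -2, 58, 0.3, -0.4, 0, 58], [-3, -2, 68, 0.3, -0.4, 0, 58], [-3, -2, 68, 0.3, -0.4, 0, 58]])

```text
time_s: 11.58
tcp_pos: [0.4141, 0.1274, 0.0723]
ee_rot: [-0.618, 2.556, 0.169]
contact_force: [-0.3, -0.2, -2.0]
opening: 0.0621
grasp_force: 41.9
```

```bash
cat > st.py <<'E'
from h import *
p,r,s=here(); Rb=bedR(BP[2]); print("t",s["time_s"],"bed mm",(Rb.inv().apply(p-[BP[0],BP[1],.032])*1e3).round(1),"rot err",np.degrees((onbed(BP,np.pi/2).inv()*r).as_rotvec()).round(2),"F bed",Rb.inv().apply(s["contact_force"]).round(1),"grip",np.round(s["grasp_force"],1),round(s["opening"]*1e3,1),np.round(s["joints"],2))
E
python3 st.py
```

```text
t 11.5833 bed mm [ 58.6 -36.2  12.7] rot err [-0.02  0.06  0.24] F bed [-1.3  0.  -1.6] grip 41.9 62.1 [-0.07  0.1  -1.18 -0.17  0.26 -0.48]
```

play_rows(steps=[[0, 0, 3, 0, 0, 0, 58], [0, 0, 6, 0, 0, 0, 58], [0, 0, 7, 0, 0, 0, 58], [0, 0, 7, 0, 0, 0, 58]])

```text
time_s: 11.92
tcp_pos: [0.4161, 0.1299, 0.0679]
ee_rot: [-0.618, 2.553, 0.169]
contact_force: [-0.2, -1.4, -1.8]
opening: 0.062
grasp_force: 41.9
```

play_rows(steps=[[0, 0, 1, 0, 0, 0, 58], [0, 0, 2, 0, 0, 0, 58], [0, 0, 2, 0, 0, 0, 58]])

```text
time_s: 12.17
tcp_pos: [0.4166, 0.1307, 0.066]
ee_rot: [-0.618, 2.553, 0.17]
contact_force: [0.6, -0.3, -1.9]
opening: 0.0624
grasp_force: 41.9
```

```bash
python3 st.py
```

```text
t 12.1667 bed mm [ 58.7 -34.4   5.3] rot err [-0.05 -0.08  0.21] F bed [-0.6 -0.5 -1.8] grip 41.9 62.4 [-0.06  0.12 -1.19 -0.2   0.26 -0.47]
```

play_rows(steps=[[0, 0, 1, 0, 0, 0, 58], [0, 0, 1, 0, 0, 0, 58], [0, 0, 1, 0, 0, 0, 58]])

```text
time_s: 12.42
tcp_pos: [0.4169, 0.131, 0.0649]
ee_rot: [-0.619, 2.554, 0.17]
contact_force: [0.0, -1.3, -2.2]
opening: 0.0626
grasp_force: 41.9
```

play_rows(steps=[[0, 0, 1, 0, 0, 0, 58], [0, 0, 1, 0, 0, 0, 58], [0, 0, 1, 0, 0, 0, 58]])

```text
time_s: 12.67
tcp_pos: [0.4173, 0.1312, 0.0642]
ee_rot: [-0.618, 2.553, 0.17]
contact_force: [-6.7, -3.2, 10.7]
opening: 0.0623
grasp_force: 43.8
```

```bash
python3 st.py
```

```text
t 12.6667 bed mm [ 58.5 -34.3   3.4] rot err [-0.06 -0.08  0.25] F bed [-1.1  0.2 13. ] grip 43.8 62.3 [-0.05  0.13 -1.19 -0.21  0.26 -0.47]
```

play_rows(steps=[[0, 0, -0.7, 0, 0, 0, 58], [1, 0, -0.7, 0, 0, 0, 58], [2, 0, -0.7, 0, 0, 0, 58], [3, 0, -0.7, 0, 0, 0, 58], [3, 0, -0.7, 0, 0, 0, 58]])

```text
time_s: 13.08
tcp_pos: [0.4144, 0.1298, 0.0629]
ee_rot: [-0.618, 2.554, 0.17]
contact_force: [0.1, -0.3, -2.9]
opening: 0.0624
grasp_force: 42.2
```

```bash
python3 st.py
```

```text
t 13.0833 bed mm [ 55.1 -34.2   3.9] rot err [-0.08 -0.02  0.23] F bed [-1.4 -0.3 -2.5] grip 42.2 62.4 [-0.06  0.13 -1.2  -0.22  0.26 -0.47]
```

play_rows(steps=[[1, 0, 0, 0, 0, 0, 58], [1, 0, 0, 0, 0, 0, 58], [2, 0, 0, 0, 0, 0, 58], [2, 0, 0, 0, 0, 0, 58]])

```text
time_s: 13.42
tcp_pos: [0.413, 0.129, 0.062]
ee_rot: [-0.618, 2.554, 0.17]
contact_force: [-0.0, 1.0, -0.5]
opening: 0.0621
grasp_force: 42.2
```

```bash
python3 st.py
```

```text
t 13.4167 bed mm [ 53.2 -34.3   3.9] rot err [-0.07 -0.04  0.23] F bed [ 0.1  0.9 -0.7] grip 42.2 62.1 [-0.06  0.13 -1.2  -0.22  0.26 -0.48]
```

play_rows(steps=[[0.5, 0, 0, 0, 0, 0, 58], [1, 0, 0, 0, 0, 0, 58], [1, 0, 0, 0, 0, 0, 58]])

```text
time_s: 13.67
tcp_pos: [0.4129, 0.1289, 0.0619]
ee_rot: [-0.619, 2.552, 0.17]
contact_force: [1.7, 2.0, -0.2]
opening: 0.0623
grasp_force: 42.2
```

```bash
python3 st.py
```

```text
t 13.6667 bed mm [ 53.  -34.4   3.9] rot err [-0.08 -0.12  0.2 ] F bed [ 2.   1.  -1.4] grip 42.2 62.3 [-0.06  0.13 -1.2  -0.23  0.26 -0.48]
```

play_rows(steps=[[0.5, 0, 0, 0, 0, 0, 58], [1, 0, 0, 0, 0, 0, 58], [1, 0, 0, 0, 0, 0, 58]])

```text
time_s: 13.92
tcp_pos: [0.4128, 0.1288, 0.0619]
ee_rot: [-0.619, 2.55, 0.171]
contact_force: [2.6, 6.0, 2.4]
opening: 0.0622
grasp_force: 42.3
```

```bash
python3 st.py
```

```text
t 13.9167 bed mm [ 53.  -34.4   4. ] rot err [-0.1  -0.22  0.17] F bed [ 5.6  4.1 -0.5] grip 42.3 62.2 [-0.07  0.13 -1.21 -0.23  0.27 -0.48]
```

play_rows(steps=[[-1, 0, 0.5, 0, 0, 0, 58], [-1, 0, 0.5, 0, 0, 0, 58], [-1, 0, 0.5, 0, 0, 0, 58]])

```text
time_s: 14.17
tcp_pos: [0.4131, 0.1289, 0.0615]
ee_rot: [-0.619, 2.552, 0.17]
contact_force: [1.1, 0.8, 4.3]
opening: 0.0625
grasp_force: 42.6
```

play_rows(steps=[[0, 0, 0, 0, 0, 0, 70], [0, 0, 0, 0, 0, 0, 80], [0, 0, 0, 0, 0, 0, 82], [0, 0, 0, 0, 0, 0, 82], [0, 0, 0, 0, 0, 0, 82]])

```text
time_s: 14.58
tcp_pos: [0.4124, 0.1287, 0.061]
ee_rot: [-0.618, 2.554, 0.17]
contact_force: [0.4, 0.4, -0.4]
opening: 0.0822
grasp_force: 0.0
```

play_rows(steps=[[0, 0, -10, 0, 0, 0, 82], [0, 0, -30, 0, 0, 0, 82], [0, 0, -60, 0, 0, 0, 82], [0, 0, -90, 0, 0, 0, 82], [0, 0, -90, 0, 0, 0, 82]])

```text
time_s: 15.0
tcp_pos: [0.3721, 0.1075, 0.1429]
ee_rot: [-0.618, 2.549, 0.167]
contact_force: [1.5, 0.1, -0.3]
opening: 0.0822
grasp_force: 0.0
```

```bash
python3 st.py
python3 - <<'E'
from h import *
from workcell import eyes
f=eyes.grab_frame("wrist"); cv2.imwrite("pics/wrist7.png",f["pixels"][:,:,::-1]); np.savez("pics/wrist7.npz",**f)
h=cv2.cvtColor(f["pixels"],cv2.COLOR_RGB2HSV); m=cv2.inRange(h,(45,90,30),(85,255,255))
m=cv2.morphologyEx(m,cv2.MORPH_CLOSE,np.ones((7,7)))
c=max(cv2.findContours(m,0,1)[0],key=cv2.contourArea); print(cv2.boundingRect(c),cv2.approxPolyDP(cv2.convexHull(c),6,True)[:,0].tolist())
for y in (-32,-34.5): print(proj(f,bed(BP,np.array([[0,y-32,14],[0,y+32,14],[104,y+32,14],[104,y-32,14]])/1e3)).round(0).tolist())
print("post",proj(f,post(1.15,.047)[0]).round(0), "ledge",proj(f,bed(BP,[[0,-.064,.01],[0,.002,.01]])).round(0).tolist())
E
```

```text
t 15.0 bed mm [ 53.7 -34.5  97.1] rot err [ 0.08 -0.27  0.15] F bed [ 1.1 -0.6 -0.9] grip 0.0 82.2 [-0.17 -0.22 -1.14  0.21  0.31 -0.58]
(222, 138, 102, 154) [[319, 140], [314, 289], [228, 289], [222, 142]]
[[222.0, 138.0], [328.0, 138.0], [321.0, 290.0], [229.0, 291.0]]
[[218.0, 138.0], [324.0, 138.0], [318.0, 290.0], [225.0, 291.0]]
post [[140. 347.]] ledge [[223.0, 137.0], [330.0, 137.0]]
```

View pics/wrist7.png

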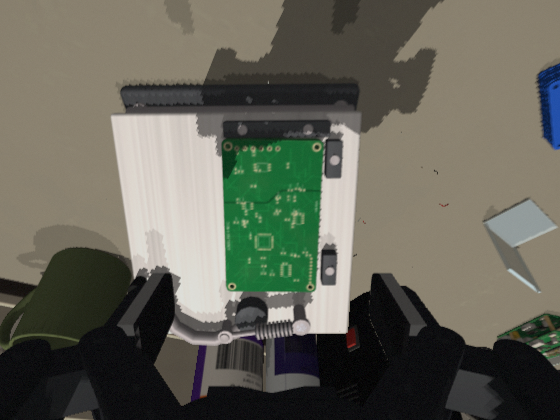

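The boards lie flat against the ledge, with a 2–3 mm gap to the side stops, and the arm is still open. Next I plan the closing move.

Run:
```python
from h import *
p,r,s=here()
q,r1=post(1.15,.095); rv=(r.inv()*r1).as_rotvec(); sl=lambda k:r*R.from_rotvec(rv*k)
print(np.degrees(rv))
p,r=calls(p,r,[(p+(q-p)*k,sl(k)) for k in (.35,.7,1)]+[post(1.15,.028)])
p,r=rows(p,r,[post(a,.028) for a in np.linspace(1.15,.19,16)[1:]],28)
```

```text
[ -0.3767609    0.15232352 -86.97100932]
[np.float64(-25.0), np.float64(-28.0), np.float64(0.0), np.float64(-0.1), np.float64(0.1), np.float64(-30.4)] rows>= 5
[np.float64(-7.0), np.float64(-37.0), np.float64(1.0), np.float64(-0.1), np.float64(-0.0), np.float64(-30.5)] rows>= 5
[np.float64(11.0), np.float64(-29.0), np.float64(-0.0), np.float64(-0.1), np.float64(0.0), np.float64(-26.1)] rows>= 4
[np.float64(0.0), np.float64(-0.0), np.float64(67.0), np.float64(-0.0), np.float64(0.0), np.float64(0.0)] rows>= 2
[[-0.0, 4.0, -0.0, -0.0, 0.0, 3.7, 28.0], [-0.0, 8.0, -0.0, -0.0, 0.0, 7.4, 28.0], [-1.0, 12.0, -0.0, -0.0, 0.0, 11.0, 28.0], [-2.0, 16.0, -0.0, -0.0, 0.0, 14.7, 28.0], [-3.0, 20.0, -0.0, -0.0, 0.0, 18.4, 28.0]]
[[-0.0, 5.0, -0.0, -0.0, 0.0, 3.6, 28.0], [-1.0, 9.0, -0.0, -0.0, 0.0, 7.3, 28.0], [-1.0, 13.0, -0.0, -0.0, 0.0, 11.0, 28.0], [-2.0, 17.0, -0.0, -0.0, 0.0, 14.6, 28.0], [-3.0, 21.0, -0.0, -0.0, 0.0, 18.3, 28.0]]
[[-1.0, 5.0, -0.0, -0.0, 0.0, 3.7, 28.0], [-1.0, 9.0, -0.0, -0.0, 0.0, 7.3, 28.0], [-2.0, 13.0, -0.0, -0.0, 0.0, 11.0, 28.0], [-3.0, 17.0, -0.0, -0.0, 0.0, 14.7, 28.0], [-4.0, 21.0, -0.0, -0.0, 0.0, 18.3, 28.0]]
```

play_rows(steps=[[-25, -28, 0, 0, 0, -30.4, 60], [-25, -28, 0, 0, 0, -30.4, 40], [-25, -28, 0, 0, 0, -30.4, 28], [-25, -28, 0, 0, 0, -30.4, 28], [-25, -28, 0, 0, 0, -30.4, 28]])

```text
time_s: 15.47
tcp_pos: [0.4047, 0.0929, 0.1503]
ee_rot: [-1.27, 2.29, -0.017]
contact_force: [0.4, -0.0, 0.0]
opening: 0.0278
grasp_force: 0.0
```

play_rows(steps=[[-7, -37, 1, 0, 0, -30.5, 28], [-7, -37, 1, 0, 0, -30.5, 28], [-7, -37, 1, 0, 0, -30.5, 28], [-7, -37, 1, 0, 0, -30.5, 28], [-7, -37, 1, 0, 0, -30.5, 28]])

```text
time_s: 15.88
tcp_pos: [0.4373, 0.0778, 0.1615]
ee_rot: [-1.838, 1.886, -0.201]
contact_force: [0.3, 0.6, -0.0]
opening: 0.028
grasp_force: 0.0
```

play_rows(steps=[[11, -29, 0, 0, 0, -26.1, 28], [11, -29, 0, 0, 0, -26.1, 28], [11, -29, 0, 0, 0, -26.1, 28], [11, -29, 0, 0, 0, -26.1, 28], [11, -29, 0, 0, 0, -26.1, 28]])

```text
time_s: 16.3
tcp_pos: [0.4635, 0.0646, 0.1715]
ee_rot: [-2.24, 1.443, -0.351]
contact_force: [0.5, 0.6, -0.4]
opening: 0.0282
grasp_force: 0.0
```

Run:
```python
from h import *
from workcell import eyes
f=eyes.grab_frame("wrist"); np.savez("pics/wrist8.npz",**f); cv2.imwrite("pics/wrist8.png",f["pixels"][:,:,::-1])
p,r,s=here(); q,rq=post(1.15,.095); print((rq.inv().apply(p-q)*1e3).round(1),np.degrees((rq.inv()*r).as_rotvec()).round(2),np.round(s["joints"],2),s["opening"])
# darkest blob near the predicted post top
u=proj(f,post(1.15,.047)[0])[0]; print(u); x,y=u.astype(int)
g=cv2.cvtColor(f["pixels"],cv2.COLOR_RGB2GRAY)[y-40:y+40:4,x-40:x+40:3]
for l in g: print("".join("#" if v<45 else "+" if v<90 else "." for v in l))
```

```text
[-1.1  3.2  3.7] [-0.03 -0.12  0.15] [-0.25 -0.06 -0.91  0.31  0.34 -2.17] 0.027691792685540804
[265.38978363 244.4125755 ]
......................####.
.....................######
....................#+#####
............#####+..#######
...........#######..#######
..........########++#######
..........+#######+..+#####
...........######..........
...........######..........
...........+#####..........
........+..######..........
...........######..........
............####...........
...........................
.....+.....................
++++#+.....................
+++##+....................+
+++##+.....................
+++###....................+
++###++...................+
```

play_rows(steps=[[1, -3, 20, 0, 0, 0, 28], [1, -3, 40, 0, 0, 0, 28], [1, -3, 58, 0, 0, 0, 28], [1, -3, 63, 0, 0, 0, 28], [1, -3, 63, 0, 0, 0, 28]])

```text
time_s: 16.77
tcp_pos: [0.4934, 0.0798, 0.1181]
ee_rot: [-2.236, 1.449, -0.348]
contact_force: [-0.8, 0.5, 0.6]
opening: 0.028
grasp_force: 0.0
```

play_rows(steps=[[0, 4, 0, 0, 0, 3.7, 28], [0, 8, 0, 0, 0, 7.4, 28], [-1, 12, 0, 0, 0, 11, 28], [-2, 16, 0, 0, 0, 14.7, 28], [-3, 20, 0, 0, 0, 18.4, 28]])

```text
time_s: 17.18
tcp_pos: [0.4781, 0.0748, 0.1112]
ee_rot: [-1.953, 1.771, -0.247]
contact_force: [3.4, 1.3, -0.3]
opening: 0.0279
grasp_force: 1.2
```

play_rows(steps=[[0, 5, 0, 0, 0, 3.6, 28], [-1, 9, 0, 0, 0, 7.3, 28], [-1, 13, 0, 0, 0, 11, 28], [-2, 17, 0, 0, 0, 14.6, 28], [-3, 21, 0, 0, 0, 18.3, 28]])

```text
time_s: 17.6
tcp_pos: [0.4583, 0.0767, 0.1015]
ee_rot: [-1.637, 2.049, -0.137]
contact_force: [0.2, -0.8, -1.2]
opening: 0.0281
grasp_force: 0.0
```

play_rows(steps=[[-1, 5, 0, 0, 0, 3.7, 28], [-1, 9, 0, 0, 0, 7.3, 28], [-2, 13, 0, 0, 0, 11, 28], [-3, 17, 0, 0, 0, 14.7, 28], [-4, 21, 0, 0, 0, 18.3, 28]])

```text
time_s: 18.02
tcp_pos: [0.4401, 0.0862, 0.0946]
ee_rot: [-1.288, 2.278, -0.024]
contact_force: [0.7, 0.6, 0.0]
opening: 0.0279
grasp_force: 0.0
```

play_rows(steps=[[0, 0, 0, 0, 0, 0, 32], [0, 0, 0, 0, 0, 0, 36], [0, 0, 0, 0, 0, 0, 36], [0, 0, 0, 0, 0, 0, 36]])

```text
time_s: 18.35
tcp_pos: [0.4406, 0.0861, 0.0944]
ee_rot: [-1.294, 2.274, -0.026]
contact_force: [-0.9, 0.7, 0.2]
opening: 0.0359
grasp_force: 0.0
```

Run:
```python
from h import *
p,r,s=here()
for a in (.19,.22): 
  q,rq=post(a,.028); print((rq.inv().apply(p-q)*1e3).round(1),np.degrees((rq.inv()*r).as_rotvec()).round(2),s["contact_force"],s["opening"])
```

```text
[-1.2 -1.1 -1.6] [ 0.01 -0.09 -0.05] [-0.91607506  0.72560485  0.20832602] 0.035908554421101975
[-1.2  0.8 -1.6] [ 0.02 -0.09  1.67] [-0.91607506  0.72560485  0.20832602] 0.035908554421101975
```

Free of contact. I lift off and verify.

play_rows(steps=[[0, 0, -20, 0, 0, 0, 36], [0, 0, -50, 0, 0, 0, 36], [0, 0, -80, 0, 0, 0, 36], [0, 0, -110, 0, 0, 0, 36], [0, 0, -110, 0, 0, 0, 36]])

```text
time_s: 18.77
tcp_pos: [0.3916, 0.0599, 0.1934]
ee_rot: [-1.293, 2.272, -0.031]
contact_force: [1.4, -1.0, 0.2]
opening: 0.0361
grasp_force: 0.0
```

Run:
```python
from h import *
from workcell import eyes
f=eyes.grab_frame("wrist"); np.savez("pics/wrist9.npz",**f); cv2.imwrite("pics/wrist9.png",f["pixels"][:,:,::-1])
h=cv2.cvtColor(f["pixels"],cv2.COLOR_RGB2HSV); m=cv2.inRange(h,(45,90,30),(85,255,255))
m=cv2.morphologyEx(m,cv2.MORPH_CLOSE,np.ones((7,7)))
c=max(cv2.findContours(m,0,1)[0],key=cv2.contourArea); print(cv2.approxPolyDP(cv2.convexHull(c),6,True)[:,0].tolist())
for y in (-32,-34.5): print(proj(f,bed(BP,np.array([[0,y-32,14],[0,y+32,14],[104,y+32,14],[104,y-32,14]])/1e3)).round(0).tolist())
print("stops",proj(f,bed(BP,np.array([[2,0,10],[26,0,10],[79,0,10],[103,0,10]])/1e3)).round(0).tolist())
for a in (0.17,.22,.27): print(a,proj(f,post(a,.047)[0]).round(0))
u=proj(f,post(.22,.047)[0])[0]; x,y=u.astype(int)
g=cv2.cvtColor(f["pixels"],cv2.COLOR_RGB2GRAY)[y-40:y+40:4,x-40:x+40:2]
for l in g: print("".join("#" if v<45 else "+" if v<90 else "." for v in l))
s=here()[2]; print(s["contact_force"],s["time_s"])
# board/stop gap: intensity profile across stop A, green flag
a,b=proj(f,bed(BP,np.array([[91,-12,10],[91,8,10]])/1e3)); 
for k in np.linspace(0,1,21):
  v=a+(b-a)*k; print((-12+20*k).round(0),f["pixels"][int(round(v[1])),int(round(v[0]))].tolist(),end=" ")
```

```text
[[354, 136], [417, 181], [346, 276], [279, 243]]
[[352.0, 133.0], [421.0, 179.0], [341.0, 283.0], [276.0, 245.0]]
[[349.0, 131.0], [418.0, 177.0], [338.0, 281.0], [273.0, 244.0]]
stops [[417.0, 180.0], [398.0, 205.0], [358.0, 258.0], [341.0, 280.0]]
0.17 [[277. 213.]]
0.22 [[272. 213.]]
0.27 [[268. 213.]]
........................................
........................................
........................................
..............................+#####....
.............................########+..
...................######++++#########++
.................#########+..#++#######+
...............++#########+...+#######+.
.................+#######+........++++..
..................#++####.........+++...
..................+++####+.......++....+
..................+++####......+++...+++
.....................++.......+++++.++++
.............................+++++++++++
...........................+++.+++++.+++
..........................++++++++++++..
...........+.............++.++++++......
...........+............+.++++++++....+.
...........+..............+..+++++..++++
............+................++++++++++.
[-0.11767741 -0.9187292   0.52339605] 18.8167
-12.0 [32, 116, 59] -11.0 [35, 116, 61] -10.0 [30, 116, 59] -9.0 [33, 118, 63] -8.0 [34, 125, 64] -7.0 [36, 126, 65] -6.0 [37, 121, 63] -5.0 [34, 114, 59] -4.0 [46, 118, 65] -3.0 [88, 137, 85] -2.0 [66, 129, 75] -1.0 [51, 124, 69] 0.0 [39, 118, 62] 1.0 [45, 116, 65] 2.0 [92, 107, 93] 3.0 [140, 135, 133] 4.0 [189, 179, 177] 5.0 [194, 184, 182] 6.0 [196, 186, 183] 7.0 [195, 186, 183] 8.0 [186, 177, 175]
```

Run:
```python
from h import *
f=dict(np.load("pics/wrist9.npz"))
# rectify the bed at 10 mm height: 2.5 mm per column (bed y, left= +y), rows bed x
for H in (.010,):
  for x in range(112,-14,-4):
    l=""
    for y in range(20,-100,-2):
        u=proj(f,bed(BP,[x/1e3,y/1e3,H]))[0].round().astype(int); a=f["pixels"][u[1],u[0]].astype(int)
        l+="G" if a[1]>a[0]+20 else "#" if a.sum()<200 else "+" if a.sum()<400 else "."
    print("%4d"%x,l)
```

```text
112 ########++++++++######++++++++++++++++++...+++++++++........
 108 +##########++++++++####+..+++++++++++++++++++....++++.......
 104 ....+#########++++++####GGGGGGGGGGGGGG..G++++......+++......
 100 ......########GG+++++++#GGGGGGGGGGGGGG..GG++.........+......
  96 ......+++GGGGGGGGGG++GGGGGGGGGGGGGGGGGGGGGG...............+.
  92 .........GGGGGGGGGGGGGGGGGGGGGGGGGGGGGGGGGG.................
  88 ......+++GGGGGGGGGGGGGGGGGGGGGGGGGGGGGGGGGG.....###+........
  84 ......+++GGGGGGGGGGGGGGGGGGGGGGGGGGGGGGGGGG....######....+..
  80 ......++++GGGGGGGGGGGGGGGGGGGGGGGGGGGGGGGGG....########.++..
  76 ........++GGGGGGGGGGGGGGGGGGGGGGGGGGGGGGGGG.....+#######+...
  72 ..........GGGGGGGGGGGGGGGGGGGGGGGGGGGGGGGGG......#######+...
  68 ..........GGGGGGGGGGGGGGGGGGGGGGGGGGGGGGGG+......+######....
  64 ..........GGGGGGGGGGGGGGGGGGGGGGGGGGGGGGGG#######+++++++....
  60 ..........GGGGGGGGGGGGGGGGGGGGGGGGGGGGGGGG########+++++.....
  56 ..........GGGGGGGGGGGGGGGGGGGGGGGG.GGGGGGG########++++......
  52 ..........GGGGGGGGGGGGGGGGGGGGGGGGGGGGGGGG#++####++++.......
  48 ..........GGGGGGG.GGGGGGGGGGGGGGGGGGGGGG
[... 310 characters left out ...]
GGGGGGGGGGGGGGGGGGGGGGG.....++++++..+...
  24 ......++++GGGGGGGGGGGGGGGGGGGGGGGGGGGGGGGGG....+++++++++++..
  20 ......++++GGGGGGGGGGGGGGGGGGGGGGGGGGGGGGGGG...+++++++++++++.
  16 ......+..+GGGGGGGGGGGGGGGGGGGGGGGGGGGGGGGGG...++++++++++++++
  12 ......+..+GGGGGGGGGGGGGGGGGGGGGGGGGGGGGGGGG+++++++++++++++++
   8 ......++++GGGGGGGGGGGGGGGGGGGGGGGGGGGGGGGG#+++++++++++++++++
   4 ......++++G++GGGGGGGGGGGGGGGGGGGGGGGGG+G+G#+++++++++++++++++
   0 ........+++#GGGGGGGGGG#GGGG######G####G####+++++++++++.+++++
  -4 ..........+++++...++++++###########+++######+++.++++++++++++
  -8 ..........++++++.#+++##############++#######+++.++++++.+..++
 -12 ............+++++++++++++++++++++++++++++++++++++++++.......
```

Run:
```python
from workcell import job
print(job.finish_job())
```

```text
the job is handed in; nothing more can be done
None
```

I handed the job in at about 19 s. The last wrist image shows the stack at the ledge and against both side stops, held by the sprung arm at about 0.22 rad with the gripper clear; the result of the judging was not returned.

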